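# Slide the red tea tin out of the row and seat it in the loading corner

## Robot

A 6-joint arm with a two-finger parallel gripper is mounted at the origin on the work surface. World frame = base frame: x ahead of the robot, y to its left, z up, the work surface at z = 0. Lengths are in mm, angles in rad, forces in N, time in s.
With the tool pointing down it reaches from about 325 to 850 mm from the base axis. Payload 15.5 kg.
Tool frame: the origin (TCP) lies between the finger pads; the fingertips stand 8 mm ahead of it and the grasp point (between the pads) lies 11 mm behind it; x points along the fingers, y is the direction in which the jaws open and shut, and the axes are right-handed (so a half turn about x gives the same grasp; the last joint's range is limited). The gripper opens to 91 mm and grips with 3 to 60 N. Pads are 32 mm wide; open, the fingers measure 118 mm over their backs; the gripper's body (76 mm by 178 mm) begins 60 mm behind the grasp point.
Start: joints at [-0.096, 0.494, 1.345, -0, 1.302, -0.096], TCP at [625.001, 0.003, 221.915] pointing down, gripper open.
Joint ranges: [-2.91, 2.91], [-0.82, 2.16], [0.22, 2.67], [-1.22, 4.37], [0.12, 2.79], [-3.08, 3.08]. Speed limits (rad/s): [1.89, 1.89, 2.57, 3.01, 3.01, 3.01].

## Interface

Orientations are given as a unit quaternion [w, x, y, z].
In Python, from workcell import observe, get_image, camera_params, sign_off, cut_out gives the robot as it stands. The module is installed in compiled form; this text tells all that it offers.
- The arm moves only by the tool arm_command, never from a script. Its argument "increments" is a list of rows, each a list of 5 numbers: the shift along the tool's x, y, z in cm, then the turn about the tool's x in degrees, then the opening, from -1 (shut) to 1 (fully open). A call has 1 to 20 rows; each row is the pose to reach, as a shift and turn from the pose measured when the call began, along the tool's axes at that moment; what a row does not reach only later rows make up. A row lasts 1/8 s, in which the tool goes at most 62.5 mm and 10.7 degrees, less where a joint would pass 70% of its speed; a pose out of reach is approached as far as the arm can. A call with a gripper value outside its range is refused whole. The fingers move at their own pace and stop on an object; "force" is the grip in N (left out, the last holds). Time passes only in rows, so rows that repeat a pose let the fingers close. It gives the time, the measured TCP pose, the force and the opening at its end, in the units of the state.
- observe(): the state, without advancing time (a new reading comes with each control period).
- get_image(name): name is "scene" or "side" or "wrist"; returns (picture, depth): 480x640x3 uint8, blue, green, red; 480x640 float32, mm along the optical axis (not along the pixel's ray), 0 where there is no reading.
- camera_params(name): a dict with "camera_matrix" (3x3 intrinsics, pixels), "pose" (4x4, takes a point from camera to world coordinates). Camera axes: x right, y up, looking along -z (the intrinsics and any distortion apply to the point x, -y, -z); pixel columns grow to the right and rows downward; lengths in mm; the calibration is good to about 2 mm. The wrist camera is an equidistant fisheye: a pixel r from the principal point sees the ray r / f radians off the axis. A picture is of the moment at which its call begins: read the wrist's pose just before it. camera_params takes no time and is no camera call; for the wrist camera it gives the pose at the moment of the call.
- sign_off(): hands the job in, once; it reports no verdict.
Trained networks look in the newest picture that a camera, given by its name, has taken for a name from the list of things; names that differ only in an ending like _2 or _b are one class to them, and where a whole thing is asked for, a point or a joint stands for the part that bears it (a point fixed in the world has none). Each returns a list of dicts, best first, with "p" (0 to 1); they miss things now and then, are a little off and sometimes report something else, mostly with a low value. They report only what shows in the picture. A call takes as long as a camera call. They do not tell look-alikes from the thing itself.
- cut_out(camera, name): "region" (480x640 bool, what is visible of it) and "bbox" ([centre column, centre row, width, height] in pixels, round what is visible of it).
The state is a dict: "time": time; "qpos": joint angles; "qd": joint speeds; "joint_torque": joint torques, N m; "position": TCP position; "eef_rot": TCP orientation; "contact_force": force on the tool from outside, world axes, zero at the start; "moment": the same for the moment, N m; "opening": finger opening in mm.
Only numpy, scipy, OpenCV 4.12 (cv2) and the standard library are available. Lean on these libraries where they do the work, as an engineer would, in place of code of your own. Each camera call takes 0.05 s, during which the arm holds its last target.

## Task

Three tea tins stand side by side, touching. Push the red-lidded one straight out of the row until it is well clear, without shifting the other two, then slide it along the counter, lying flat along the red guide rail, gently up against the sprung rubber buffer until the buffer has given by about a centimetre, and let go so that the tin stays there touching the buffer. Never lift or tip the tin or push it hard, and leave everything else as it stands.

Things in the scene. Friction and masses are not known exactly. Their poses are not given: they have to be found in the camera images.
- tin_red_mid (a point): centre (half-way up, 29 mm above the counter) of the red closed tea tin: brushed metal with a red lid and a thin red band, 64 mm along its x, 76 mm along its y, 58 mm tall, about 0.3 to 0.6 kg. At the start its y points out of the row, towards the rail. This is the tin to move; it may stand in any of the three places. Sliding it takes 1 to 4 N
- tin_green_mid (a point): centre (half-way up, 29 mm above the counter) of the green closed tea tin: brushed metal with a green lid and a thin green band, 64 mm along its x, 76 mm along its y, 58 mm tall, about 0.3 to 0.6 kg. At the start its y points out of the row, towards the rail. Leave it where it stands
- tin_blue_mid (a point): centre (half-way up, 29 mm above the counter) of the blue closed tea tin: brushed metal with a blue lid and a thin blue band, 64 mm along its x, 76 mm along its y, 58 mm tall, about 0.3 to 0.6 kg. At the start its y points out of the row, towards the rail. Leave it where it stands
- mat: thin flat black mat (215 x 92 mm) under the row, a yellow line at its end nearest the robot; look only, nothing to catch on. Origin at its centre on the counter; the tins' centres start on its x axis at -64, 0 and +64 mm; its y points out of the row to the rail. It is turned up to 0.06 rad from the rail
- rail: fixed red guide rail, 360 mm long along its x, 12 mm thick, 40 mm tall. Origin at counter height in the middle of its inner face (the plane y = 0), which looks along -y to the row; the row's centre line starts 142 to 160 mm from it. Its x points away from the robot, to the buffer. A tin flat against it has its centre at y = -38 mm
- stop: fixed grey block 60 x 66 x 46 mm beside the far end of the rail; its x is parallel to the rail's x. Origin at the centre of its underside, 38 mm from the plane of the rail's inner face. It carries the sprung buffer on its -x side (see stop_face)
- stop_face (a point): centre of the block's -x face, 26 mm up, where the buffer's rod comes out. The black rubber buffer plate (50 mm wide, 9 to 43 mm above the counter) has its front 38 to 78 mm out from here along -x: set anew each time, not reported, to be found by feel or sight. It yields along +x against a spring of 8 N per cm, starting from nothing, and bottoms out at 25 mm (20 N)
- teapot: steel teapot with red handle, 100 mm across, 130 mm tall; origin at the underside's centre. Bystander
- glass_a: small tea glass, 54 mm across, 75 mm tall; origin at the underside's centre. Bystander
- glass_b: small tea glass, 54 mm across, 75 mm tall; origin at the underside's centre. Bystander
- jar: amber glass jar with black cap, 70 mm across, 100 mm tall; origin at the underside's centre. Bystander
- sugar: white sugar bowl, 90 mm across, 50 mm tall; origin at the underside's centre. Bystander
There are look-alikes about, which are no part of the job. What is shaped like the part that bears tin_red_mid but pink or yellow is not meant.

How it is judged:
By the outcome, as a careful person would: the job done as asked, in the order asked, and still so for the second after the job is handed in, with the robot touching nothing.
It also fails if it takes over 70 s, if anything falls off the work surface, if the arm or the gripper's body presses on something with over 40 N, if the wrist force passes 120 N, or if a joint passes its speed limit or range.

## Working session

There is one attempt and no reset: what is moved stays moved. The work goes in short steps, Python scripts to look and compute and a tool call to move; the robot and the scene stay as the last step left them, time stands still between calls to the robot, and variables do not carry over. Pictures are saved under pics/ and viewed, and the job is handed in when it is done.

Besides the shell and the picture viewer there is one more tool, called after ">>>" as name(argument=value, ...), one argument or row to a line, values as JSON. arm_command: Moves the arm, as the interface text tells. Its arguments: {"type":"object","properties":{"increments":{"type":"array","items":{"type":"array","items":{"type":"number"}}},"force":{"type":"number"}},"required":["increments"]}

```bash
mkdir -p pics
python3 - <<'E'
from workcell import *
import cv2,numpy as np
print(observe())
for n in ["scene","side","wrist"]:
    p=camera_params(n); print(n,np.round(p["camera_matrix"],1).tolist(),np.round(p["pose"],3).tolist(),[k for k in p])
    im,d=get_image(n); cv2.imwrite(f"pics/{n}0.png",im); np.save(f"{n}0.npy",d)
E
```

```text
{'time': 0.0, 'qpos': array([-9.54915241e-02,  4.94193615e-01,  1.34612600e+00,  8.29243823e-06,
        1.30251176e+00, -9.54557744e-02]), 'qd': array([ 0.00046439,  0.00089168,  0.00068495,  0.00025483, -0.0012309 ,
        0.00121426]), 'joint_torque': array([-1.07322368e-03, -8.78814626e+01, -3.81857479e+01,  7.05250050e-02,
        5.33505273e-02, -1.50444166e-04]), 'position': array([6.24627462e+02, 4.69493404e-02, 2.21333518e+02]), 'eef_rot': array([ 0.49965083,  0.49973282,  0.50033001, -0.50028596]), 'contact_force': array([ 0.65628556, -0.1115961 ,  0.88613677]), 'moment': array([ 0.02143592, -0.00963856,  0.02943446]), 'opening': 91.20736864016979}
scene [[576.6, 0.0, 330.0], [0.0, 576.6, 229.4], [0.0, 0.0, 1.0]] [[-0.017, -0.806, 0.592, 1436.65], [1.0, -0.012, 0.014, -24.105], [-0.004, 0.592, 0.806, 1271.401], [0.0, 0.0, 0.0, 1.0]] ['camera_matrix', 'pose']
side [[583.9, 0.0, 331.0], [0.0, 583.9, 243.7], [0.0, 0.0, 1.0]] [[0.774, 0.489, -0.402, -50.752], [-0.633, 0.609, -0.478, -727.732], [0.011, 0.625, 0.781, 1215.333], [0.0, 0.0, 0.0, 1.0]] ['camera_matrix', 'pose']
wrist [[371.6, 0.0, 319.3], [0.0, 371.6, 240.6], [0.0, 0.0, 1.0]] [[1.0, -0.001, 0.002, 625.643], [0.0, 0.958, 0.286, 80.861], [-0.002, -0.286, 0.958, 384.287], [0.0, 0.0, 0.0, 1.0]] ['camera_matrix', 'pose']
```

View pics/scene0.png

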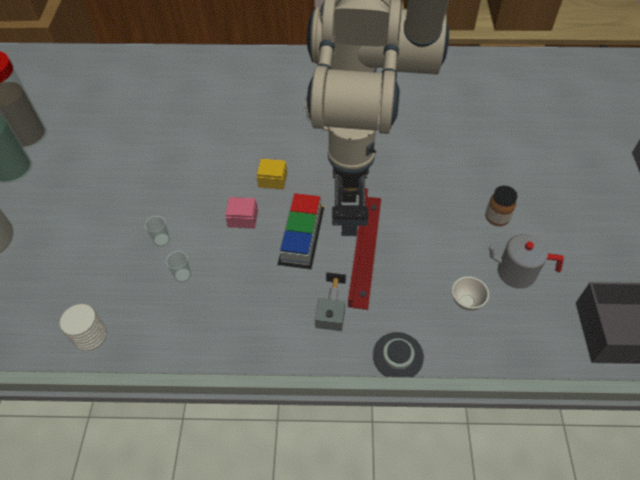

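View pics/side0.png

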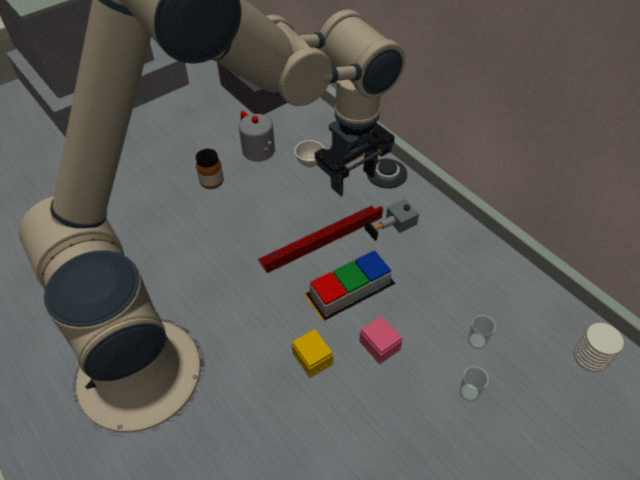

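View pics/wrist0.png

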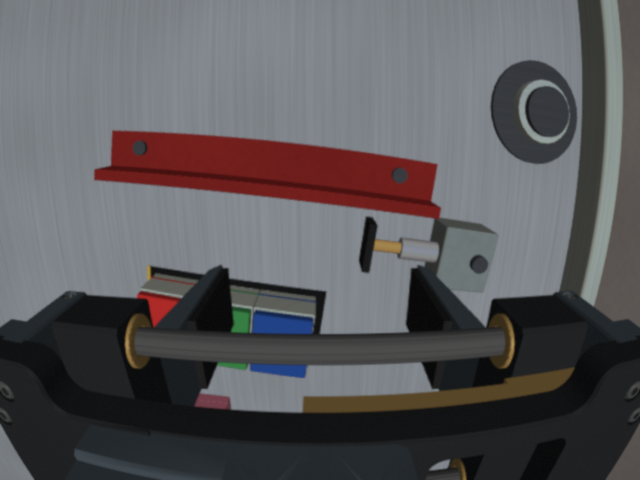

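```bash
cat > h.py <<'E'
import numpy as np,cv2
from workcell import *
def cloud(n,d,p=None):
    p=p or camera_params(n);K=p["camera_matrix"];T=np.array(p["pose"])
    v,u=np.mgrid[:480,:640]
    if n=="wrist":
        a=(u-K[0][2])/K[0][0];b=(v-K[1][2])/K[1][1];th=np.hypot(a,b)+1e-9
        s=np.tan(np.minimum(th,1.5))/th
        P=np.stack([a*s*d,-b*s*d,-d],-1)
    else: P=np.stack([(u-K[0][2])/K[0][0]*d,-(v-K[1][2])/K[1][1]*d,-d],-1)
    W=P@T[:3,:3].T+T[:3,3]; W[d<=0]=np.nan
    return W
def masks(im):
    h=cv2.cvtColor(im,cv2.COLOR_BGR2HSV);H,S,V=[h[...,i].astype(int) for i in range(3)]
    return dict(red=((H<6)|(H>174))&(S>200)&(V>60),green=(abs(H-60)<12)&(S>150)&(V>60),blue=(abs(H-115)<12)&(S>150)&(V>60))
def rect(P):
    r=cv2.minAreaRect(P.astype(np.float32)); return np.round(r[0],1),np.round(r[1],1),round(r[2],2)
E
python3 - <<'E'
from h import *
for n in ["scene","side","wrist"]:
    im=cv2.imread(f"pics/{n}0.png");d=np.load(f"{n}0.npy");W=cloud(n,d)
    print(n)
    for c,m in masks(im).items():
        for lo,hi in ([(50,66),(32,46)] if c=="red" else [(50,66)]):
            q=m&(W[...,2]>lo)&(W[...,2]<hi)&(abs(W[...,1]+0)<250)
            k,l,st,_=cv2.connectedComponentsWithStats(q.astype(np.uint8))
            for i in range(1,k):
                if st[i,4]>60:
                    P=W[l==i]; print(c,lo,st[i,4],rect(P[:,:2]),"z",np.round(np.median(P[:,2]),1), st[i,:4])
    # block and buffer
    for nm in ["stop","stop_face","rail","mat","tin_red_mid"]:
        r=cut_out(n,nm)
        for x in r[:3]:
            P=W[x["region"]];P=P[~np.isnan(P[:,0])]
            if len(P)>20:
                t=P[P[:,2]>np.percentile(P[:,2],90)-6]
                print(nm,round(x["p"],2),np.round(x["bbox"]),rect(t[:,:2]),np.round(np.percentile(P[:,2],[5,50,95]),1))
E
```

```text
scene
red 50 328 (array([ 456.9, -114. ]), array([65.4, 59.8]), 82.74) z 56.2 [292 195  27  18]
green 50 401 (array([ 522.4, -123.2]), array([66.2, 62.6]), 83.77) z 56.3 [287 213  28  20]
blue 50 507 (array([ 583.6, -131.9]), array([68.8, 66. ]), 80.92) z 56.7 [281 231  30  22]
stop 0.57 [331. 302.  30.  62.] (array([739.1, -36.2]), array([ 65.7, 138.8]), 83.45) [-0.3 40.7 49.4]
stop_face 0.96 [330. 302.  33.  61.] (array([739.8, -34.9]), array([ 65.2, 139.5]), 81.54) [ 0.7 40.7 49.4]
rail 0.85 [364. 253.  40. 119.] (array([570.9,  39.3]), array([ 32. , 350.7]), 83.01) [-2.3  3.6 40.1]
rail 0.74 [332. 302.  29.  55.] (array([739.1, -36.2]), array([ 65.7, 138.8]), 83.45) [ 8.4 41.2 49.6]
mat 0.75 [300. 236.  48.  64.] (array([ 523.6, -121.7]), array([ 90.1, 214.3]), 81.52) [-5.2 -0.9  4.4]
mat 0.4 [306. 205.  30.  22.] (array([ 458.9, -113.7]), array([73.2, 68.1]), 82.51) [38.  55.5 60.5]
tin_red_mid 0.86 [304. 203.  33.  24.] (array([ 458.7, -113.4]), array([73.7, 65.6]), 83.66) [40.6 55.6 60.5]
tin_red_mid 0.84 [274. 175.  34.  31.] (array([ 330.3, -215.4]), array([74.7, 67.3]), 85.
[... 1472 characters left out ...]
8.5, -31.7]), array([ 70.4, 139.1]), 77.83) [17.  45.5 48.4]
stop_face 0.61 [283. 334.  66.  85.] (array([592.8, -67.2]), array([205.1,  60.5]), 82.38) [ 8.8 56.8 59.5]
stop_face 0.6 [428. 254. 140.  82.] (array([737.3, -37. ]), array([ 66.1, 136.9]), 82.81) [16.  45.5 48.4]
rail 0.72 [265. 177. 355.  92.] (array([564.9,  29. ]), array([ 13. , 358.5]), 82.84) [ 3.5  5.2 41.2]
mat 0.71 [238. 299. 180.  68.] (array([ 534.1, -101.4]), array([182.7, 160.4]), 25.34) [0.2 1.5 2.9]
tin_red_mid 0.61 [211. 402.  37.  16.] (array([ 537.4, -143.9]), array([260.4,  40.9]), 63.7) [ 3.  15.6 27.5]
tin_red_mid 0.56 [167. 300.  54.  54.] (array([512.3, -36.1]), array([194.1,  36.6]), 38.28) [ 7.5 45.6 59.3]
```

Run:
```python
from h import *
for n in ["scene","side","wrist"]:
    im=cv2.imread(f"pics/{n}0.png");d=np.load(f"{n}0.npy");W=cloud(n,d)
    h=cv2.cvtColor(im,cv2.COLOR_BGR2HSV);H,S=h[...,0].astype(int),h[...,1]
    m=((H<8)|(H>172))&(S>150)&(W[...,2]>36)&(W[...,2]<46)&(W[...,1]>-10)&(W[...,1]<80)&(W[...,0]>350)&(W[...,0]<780)
    P=W[m]
    vx,vy,x0,y0=cv2.fitLine(P[:,:2].astype(np.float32),cv2.DIST_HUBER,0,.01,.01).ravel()
    if vx<0: vx,vy=-vx,-vy
    u=np.array([vx,vy]);nn=np.array([-vy,vx]);o=np.array([x0,y0])
    q=(P[:,:2]-o); print(n,len(P),"ang deg",np.degrees(np.arctan2(vy,vx)),"o",o,"n pct",np.round(np.percentile(q@nn,[1,5,50,95,99]),1),"ext",np.round(np.percentile(q@u,[.5,99.5]),1), "y at x=565:",y0+vy/vx*(565-x0))
    # buffer/block in frame with angle -7.1deg, origin
    a=np.radians(-7.1);u=np.array([np.cos(a),np.sin(a)]);nn=np.array([-u[1],u[0]])
    Q=(W[...,:2]-[565,29]); X=Q@u;Y=Q@nn
    m=(X>60)&(X<240)&(Y<-10)&(Y>-90)&(W[...,2]>8)&(W[...,2]<60)
    hist,e=np.histogram(X[m],bins=np.arange(60,241,4)); print([(int(e[i]),int(hist[i])) for i in range(len(hist)) if hist[i]])
    top=m&(W[...,2]>40); 
    for lo,hi in((60,150),(150,240)):
        t=top&(X>lo)&(X<hi); print(lo,t.sum(),np.round(np.percentile(X[t],[2,10,50,90,98]),1) if t.any() else "",np.round(np.percentile(Y[t],[2,50,98]),1) if t.any() else "")
```

```text
scene 263 ang deg -7.3774424 o [628.0988    23.317463] n pct [-5.7 -4.9 -0.   4.8  5.2] ext [-235.6  114.2] y at x=565: 31.487309
[(104, 1), (108, 8), (112, 42), (116, 95), (120, 23), (124, 5), (128, 5), (132, 8), (136, 8), (140, 3), (144, 5), (148, 9), (152, 14), (156, 14), (160, 9), (164, 13), (168, 15), (172, 11), (176, 11), (180, 7), (184, 8), (188, 35), (192, 43), (196, 36), (200, 43), (204, 34), (208, 46), (212, 45), (216, 35), (220, 31), (224, 39), (228, 52), (232, 45), (236, 53)]
60 45 [111.8 113.  115.3 119.7 121.2] [-65.6 -40.7 -17.8]
150 519 [188.1 193.3 214.8 235.9 239.3] [-74.4 -42.7 -11.2]
side 535 ang deg -7.316508 o [554.6936    28.600296] n pct [-8.5 -6.5  0.   7.3  8.7] ext [-167.5  186.2] y at x=565: 27.276999
[(80, 1), (104, 1), (108, 80), (112, 51), (116, 17), (120, 2), (124, 4), (128, 5), (132, 6), (136, 7), (140, 7), (144, 8), (148, 21), (152, 12), (156, 14), (160, 4), (164, 15), (168, 9), (172, 14), (176, 9), (180, 11), (184, 76), (188, 83), (192, 36), (196, 42), (200, 28), (204, 42), (208, 37), (212, 39), (216, 35), (220, 39), (224, 43), (228, 36), (232, 34), (236, 28)]
60 44 [108.3 109.3 113.  117.5 123.1] [-69.5 -43.4 -20.6]
150 399 [186.1 189.1 211.9 233.3 238.3] [-77.9 -48.6 -13.9]
wrist 4012 ang deg -7.1594353 o [575.1646    28.531466] n pct [-5.7 -5.2 -0.   4.9  5.3] ext [-185.3  166.4] y at x=565: 29.808245
[(108, 284), (112, 226), (116, 173), (120, 29), (124, 46), (128, 49), (132, 46), (136, 45), (140, 41), (144, 44), (148, 114), (152, 79), (156, 78), (160, 81), (164, 74), (168, 81), (172, 75), (176, 79), (180, 73), (184, 162), (188, 570), (192, 219), (196, 227), (200, 235), (204, 242), (208, 243), (212, 239), (216, 234), (220, 269), (224, 247), (228, 229), (232, 219), (236, 191)]
60 427 [110.8 111.4 114.8 118.2 119. ] [-67.1 -43.2 -20.1]
150 2855 [188.1 191.7 213.2 233.7 238.6] [-74.4 -40.7 -11.9]
```

>>> arm_command(
  increments=[
    [0, -3.6, 3.7, 2, -0.7],
    [0, -7.1, 7.4, 4, -0.7],
    [0, -10.7, 11, 6, -0.7],
    [0, -14.2, 14.7, 7.8, -0.7],
    [0, -17.8, 18.4, 7.8, -0.7],
    [0, -17.8, 18.4, 7.8, -0.7],
    [0, -17.8, 18.4, 7.8, -0.7],
    [6, -17.8, 18.4, 7.8, -0.7],
    [12, -17.8, 18.4, 7.8, -0.7],
    [12, -17.8, 18.4, 7.8, -0.7],
    [12, -17.8, 18.4, 7.8, -0.7],
  ],
)

```text
time: 2.28
position: [448.2, -183.9, 103.5]
eef_rot: [0.465, 0.533, 0.465, -0.532]
contact_force: [0.9, -0.5, 1.3]
opening: 13.5
```

Run:
```python
from h import *
for n in ["side","wrist","scene"]:
    p=camera_params(n);im,d=get_image(n);cv2.imwrite(f"pics/{n}1.png",im)
    W=cloud(n,d,p)
    for c,m in masks(im).items():
        q=m&(W[...,2]>50)&(W[...,2]<66)
        P=W[q]
        if len(P)>50: print(n,c,len(P),rect(P[:,:2]))
o=observe();print(o["position"],o["eef_rot"],o["contact_force"],o["opening"],o["time"])
```

```text
side blue 170 (array([ 571.6, -143.4]), array([58.5, 73.5]), 16.12)
wrist blue 8889 (array([ 583.3, -132.5]), array([71.9, 61.3]), 82.27)
scene red 293 (array([ 457.8, -114.3]), array([65.2, 60.2]), 82.14)
scene green 405 (array([ 521.5, -123.5]), array([66.5, 61.3]), 80.99)
scene blue 507 (array([ 584.5, -132. ]), array([68.5, 64.2]), 82.17)
[ 448.35239822 -184.47322272  103.99710072] [ 0.46615687  0.5331878   0.46372878 -0.5323196 ] [ 0.12400747 -0.19704689 -0.0936778 ] 14.219767533588495 2.425
```

View pics/wrist1.png

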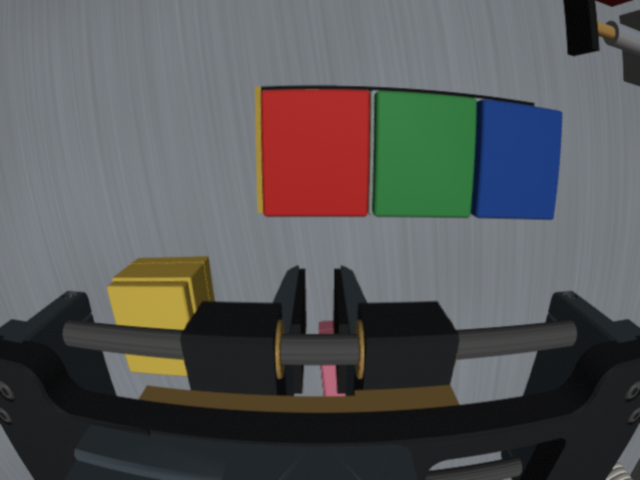

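View pics/scene1.png

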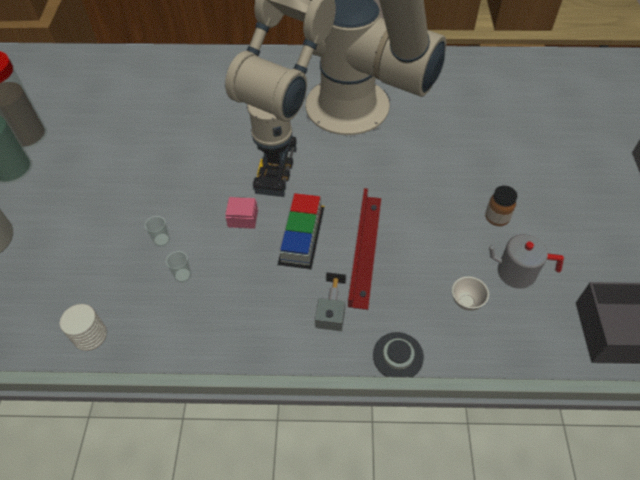

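```bash
sed -i 's/(S>200)&(V>60)/(S>150)\&(V>60)/' h.py
python3 - <<'E'
from h import *
n="wrist"
p=camera_params(n);im,d=get_image(n);W=cloud(n,d,p);o=observe()
from scipy.spatial.transform import Rotation as R
q=o["eef_rot"];M=R.from_quat([*q[1:],q[0]]).as_matrix();print(np.round(M,3),o["position"],o["contact_force"])
for c,m in masks(im).items():
    P=W[m&(W[...,2]>50)&(W[...,2]<66)];P=P[:, :]
    r=rect(P[:,:2]);print(c,len(P),r,np.median(P[:,2]), "in tool:",np.round(M.T@(np.r_[r[0],29]-o["position"]),1))
E
```

```text
[[ 0.003  0.991 -0.136]
 [-0.002 -0.136 -0.991]
 [-1.     0.003  0.001]] [ 448.10668664 -184.45397465  103.73366876] [-0.28327941  0.25461774  0.46788819]
red 13318 (array([ 456.4, -115.1]), array([72.3, 60.4]), 82.17) 58.09625774746442 in tool: [ 74.6  -1.4 -69.9]
green 35 (array([ 502.3, -131.8]), array([50. , 77.7]), 42.42) 56.570285752136044 in tool: [ 74.8  46.3 -59.6]
blue 8868 (array([ 583.2, -132.3]), array([71.8, 60.8]), 82.14) 57.95217266768084 in tool: [ 75.  126.6 -70.1]
```

>>> arm_command(
  increments=[
    [2.5, -0.1, 0, 0, -0.7],
    [5, -0.1, 0, 0, -0.7],
    [7.7, -0.1, 0, 0, -0.7],
    [7.7, -0.1, 0, 0, -0.7],
    [7.7, -0.1, -0.5, 0, -0.7],
    [7.7, -0.1, -1, 0, -0.7],
    [7.7, -0.1, -1.3, 0, -0.7],
    [7.7, -0.1, -1.6, 0, -0.7],
    [7.7, -0.1, -1.9, 0, -0.7],
    [7.7, -0.1, -2.2, 0, -0.7],
    [7.7, -0.1, -2.5, 0, -0.7],
    [7.7, -0.1, -2.8, 0, -0.7],
  ],
)

```text
time: 3.98
position: [451.7, -157.1, 27.0]
eef_rot: [0.467, 0.533, 0.463, -0.532]
contact_force: [-1.4, -6.5, 4.8]
opening: 13.8
```

```bash
cat > look.py <<'E'
import sys
from h import *
from scipy.spatial.transform import Rotation as R
k=sys.argv[1]
for n in sys.argv[2:]:
    p=camera_params(n);im,d=get_image(n);W=cloud(n,d,p);o=observe();cv2.imwrite(f"pics/{n}{k}.png",im)
    q=o["eef_rot"];M=R.from_quat([*q[1:],q[0]]).as_matrix()
    print(n,o["time"],np.round(o["position"],1),"yaw",round(np.degrees(np.arctan2(M[1,1],M[0,1])),2),"F",np.round(o["contact_force"],1),round(o["opening"],1))
    for c,m in masks(im).items():
        a=(m&(W[...,2]>50)&(W[...,2]<66)&(W[...,0]<760)&(W[...,0]>380)).astype(np.uint8)
        kk,l,st,_=cv2.connectedComponentsWithStats(a)
        if kk<2: continue
        i=1+np.argmax(st[1:,4]);P=W[l==i]
        if len(P)<50: continue
        r=rect(P[:,:2]);C=r[0];D=C-[564.2,23.5]
        print(c,len(P),r,"tool",np.round(M.T@(np.r_[C,29]-o["position"]),1),"rail xy",np.round([D@[.9921,-.1253],D@[.1253,.9921]],1))
E
python3 look.py 2 wrist scene side
```

```text
wrist 4.025 [ 451.7 -156.8   27. ] yaw -7.78 F [ 0.9 -2.5  2.2] 13.9
red 30517 (array([ 458.4, -103.9]), array([75.8, 60.9]), 82.28) tool [ -2.1  -0.5 -53.3] rail xy [ -89.  -139.7]
blue 12457 (array([ 583.2, -132.4]), array([72. , 61.6]), 82.14) tool [ -1.5 127.  -41.9] rail xy [  38.4 -152.3]
scene 4.075 [ 451.6 -156.8   26.9] yaw -7.78 F [ 0.7 -2.1  1.7] 14.0
red 402 (array([460.3, -98.9]), array([66.1, 64.6]), 83.07) tool [ -2.1   0.8 -58.5] rail xy [ -87.7 -134.5]
green 369 (array([ 521.8, -123.1]), array([66.5, 60.8]), 84.51) tool [ -1.9  65.  -42.8] rail xy [ -23.7 -150.8]
blue 512 (array([ 584.7, -132. ]), array([68.5, 65. ]), 82.67) tool [ -1.6 128.6 -42.5] rail xy [  39.8 -151.7]
side 4.125 [ 451.4 -156.7   26.9] yaw -7.78 F [ 1.4 -1.9 -0.1] 14.0
green 72 (array([ 531.7, -127.8]), array([22.4, 32.8]), 84.59) tool [ -1.9  75.6 -39.5] rail xy [ -13.3 -154.2]
blue 273 (array([ 598.6, -135.6]), array([74.5, 31.1]), 81.5) tool [ -1.7 143.  -40.9] rail xy [  54.1 -153.5]
```

>>> arm_command(
  increments=[
    [0, 0, -0.3, 0, -0.7],
    [0, 0, -0.7, 0, -0.7],
    [0, 0, -1.1, 0, -0.7],
    [0, 0, -1.5, 0, -0.7],
    [0, 0, -1.9, 0, -0.7],
    [0, 0, -2.3, 0, -0.7],
    [0, 0, -2.7, 0, -0.7],
    [0, 0, -3.1, 0, -0.7],
    [0, 0, -3.5, 0, -0.7],
    [0, 0, -3.9, 0, -0.7],
    [0, 0, -4.3, 0, -0.7],
    [0, 0, -4.7, 0, -0.7],
    [0, 0, -5.1, 0, -0.7],
    [0, 0, -5.5, 0, -0.7],
    [0, 0, -5.9, 0, -0.7],
    [0, 0, -6.3, 0, -0.7],
    [0, 0, -6.7, 0, -0.7],
    [0, 0, -7.1, 0, -0.7],
    [0, 0, -7.5, 0, -0.7],
    [0, 0, -7.8, 0, -0.7],
  ],
)

```text
time: 6.62
position: [462.0, -79.2, 26.8]
eef_rot: [0.466, 0.533, 0.464, -0.532]
contact_force: [-0.0, -5.5, 4.0]
opening: 13.5
```

```bash
python3 look.py 3 wrist scene
```

```text
wrist 6.675 [462.  -79.   26.8] yaw -7.77 F [ 0.5 -2.7  1.8] 13.9
red 30630 (array([468.9, -26.1]), array([75.6, 60.4]), 82.37) tool [ -2.3  -0.4 -53.3] rail xy [-88.3 -61.1]
blue 683 (array([ 559. , -121.4]), array([29.2, 10.1]), 83.59) tool [ -1.8 101.8  28.9] rail xy [  13.  -144.4]
scene 6.725 [461.9 -79.   26.7] yaw -7.77 F [-0.1  0.1  0. ] 13.7
red 391 (array([470.7, -19.1]), array([61.8, 63.3]), 83.51) tool [ -2.3   0.6 -60.5] rail xy [-87.4 -54. ]
green 334 (array([ 521.2, -123.1]), array([66.8, 62.4]), 81.83) tool [-2.  64.7 35.7] rail xy [ -24.3 -150.8]
blue 510 (array([ 584.2, -132.2]), array([70.2, 65.6]), 79.41) tool [ -1.8 128.3  36.2] rail xy [  39.4 -152. ]
```

View pics/wrist3.png

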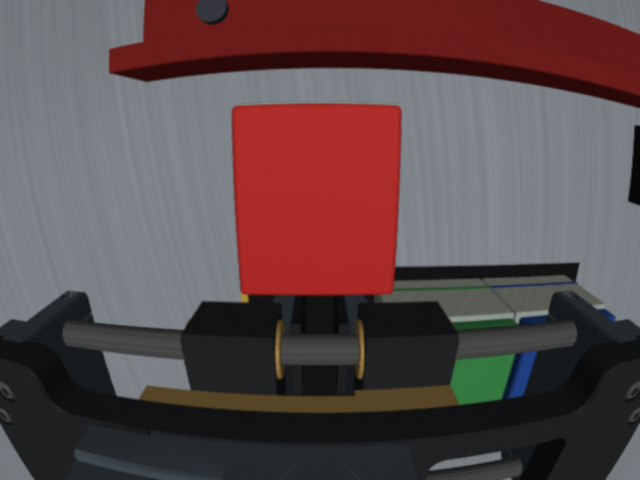

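>>> arm_command(
  increments=[
    [0, 0, -0.4, -0.6, -0.7],
    [0, 0, -0.8, -0.6, -0.7],
    [0, 0, -1.2, -0.6, -0.7],
    [0, 0, -1.5, -0.6, -0.7],
    [0, 0, -1.7, -0.6, -0.7],
    [0, 0, -1.9, -0.6, -0.7],
    [0, 0, -2.0, -0.6, -0.7],
  ],
)

```text
time: 7.6
position: [464.6, -59.1, 26.7]
eef_rot: [0.469, 0.531, 0.467, -0.53]
contact_force: [0.2, -4.6, 2.8]
opening: 13.7
```

```bash
python3 look.py 4 wrist
```

```text
wrist 7.65 [464.6 -59.   26.7] yaw -7.17 F [-0.3 -2.7  1.9] 13.6
red 30607 (array([470.8,  -5.8]), array([75.6, 60.2]), 82.76) tool [ -2.4  -0.5 -53.6] rail xy [-89.  -40.8]
blue 690 (array([ 563.6, -103.7]), array([22.7, 14.7]), 80.16) tool [ -1.9 103.8  32. ] rail xy [  15.3 -126.3]
```

View pics/wrist4.png

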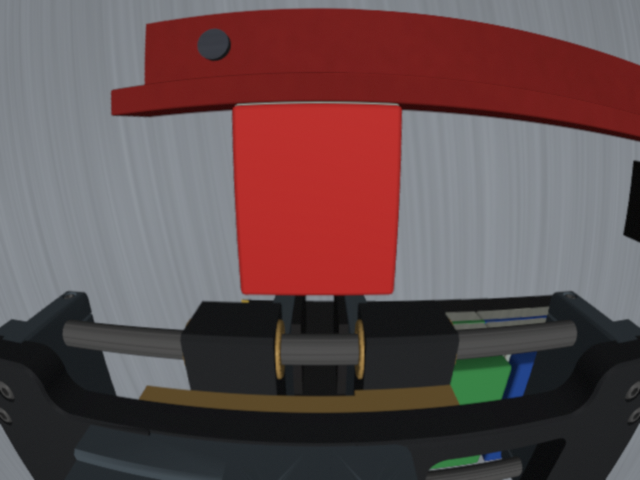

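>>> arm_command(
  increments=[
    [0, 0, -0.1, 0, -0.7],
    [0, 0, -0.15, 0, -0.7],
  ],
)

```text
time: 7.9
position: [464.7, -58.5, 26.7]
eef_rot: [0.469, 0.53, 0.466, -0.53]
contact_force: [-5.2, -24.3, 3.4]
opening: 13.5
```

>>> arm_command(
  increments=[
    [0, 0, -0.1, 0, -0.7],
    [0, 0, -0.1, 0, -0.7],
  ],
)

```text
time: 8.15
position: [464.8, -58.6, 26.8]
eef_rot: [-0.47, -0.53, -0.466, 0.53]
contact_force: [-5.0, -19.7, 3.3]
opening: 13.5
```

>>> arm_command(
  increments=[
    [0, 0, 0.4, 0, -0.7],
    [0, 0, 1.5, 0, -0.7],
    [0, 0, 2.5, 0, -0.7],
    [-3, 0, 2.5, 0, -0.7],
    [-8.5, 0, 2.5, 0, -0.7],
    [-8.5, 0, 2.5, 0, -0.7],
    [-8.5, 0, 2.5, 0, -0.7],
  ],
)

```text
time: 9.02
position: [461.2, -83.3, 111.7]
eef_rot: [-0.47, -0.53, -0.466, 0.53]
contact_force: [-0.5, -0.2, 0.2]
opening: 13.5
```

```bash
python3 look.py 5 wrist scene side
```

```text
wrist 9.075 [460.9 -83.1 111.2] yaw -7.12 F [-0.7  0.2 -0.2] 13.9
red 12414 (array([471.2,  -3.5]), array([71.8, 61.4]), 82.79) tool [ 81.9   0.2 -80.6] rail xy [-88.9 -38.4]
blue 5068 (array([ 584.4, -122.4]), array([53.6, 60.3]), 82.6) tool [ 82.6 127.3  23.3] rail xy [  38.3 -142.2]
scene 9.125 [460.7 -83.  110.9] yaw -7.12 F [-0.3  0.3 -0.5] 13.9
red 467 (array([471.9,  -1.9]), array([72.5, 64.9]), 83.55) tool [ 81.7   0.9 -82.2] rail xy [-88.4 -36.8]
green 430 (array([ 521.5, -122.7]), array([69.2, 63.3]), 83.58) tool [82.2 65.1 31.6] rail xy [ -24.  -150.4]
blue 511 (array([ 584. , -131.8]), array([68.6, 65.4]), 83.08) tool [ 82.3 128.3  32.8] rail xy [  39.1 -151.6]
side 9.175 [460.7 -83.  110.9] yaw -7.12 F [-0.2  0.5  0.8] 13.9
red 76 (array([455. , -31.2]), array([16.9, 33.4]), 83.29) tool [ 81.7 -12.2 -50.9] rail xy [-101.5  -68. ]
green 591 (array([ 519.9, -124.9]), array([74.1, 61.8]), 83.09) tool [82.1 63.8 34. ] rail xy [ -25.4 -152.8]
blue 579 (array([ 583.6, -134.3]), array([75. , 62.2]), 81.62) tool [ 82.2 128.2  35.4] rail xy [  39.  -154.1]
```

View pics/wrist5.png

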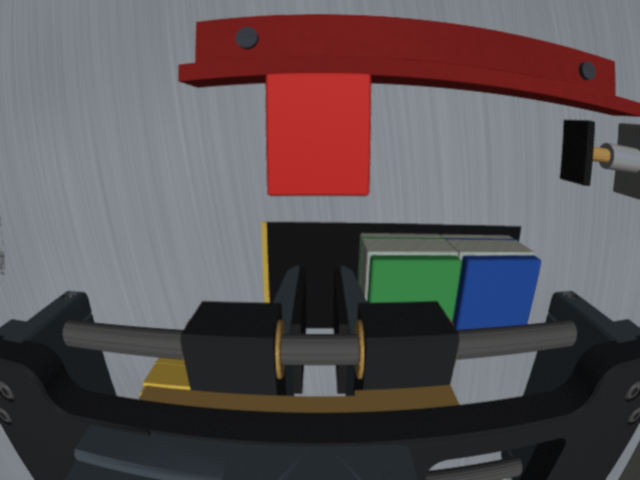

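>>> arm_command(
  increments=[
    [0, -1, -1, 9, -0.7],
    [0, -2, -2, 18, -0.7],
    [0, -3, -3, 28, -0.7],
    [0, -4, -4, 38, -0.7],
    [0, -5, -5.5, 48, -0.7],
    [0, -6, -7, 58, -0.7],
    [0, -6.8, -8.1, 68, -0.7],
    [0, -6.8, -8.1, 78, -0.7],
    [0, -6.8, -8.1, 84, -0.7],
    [0, -6.8, -8.1, 90, -0.7],
    [0, -6.8, -8.1, 90, -0.7],
    [0, -6.8, -8.1, 90, -0.7],
  ],
)

```text
time: 10.68
position: [403.0, 5.8, 110.1]
eef_rot: [-0.042, 0.706, -0.044, -0.706]
contact_force: [0.5, 0.2, 0.5]
opening: 13.5
```

```bash
python3 look.py 6 wrist scene
```

```text
wrist 10.725 [403.1   5.8 110.2] yaw -97.0 F [ 1.1 -0.1  1.1] 13.8
red 12472 (array([471.3,  -3.2]), array([72.6, 60.3]), 82.91) tool [ 81.3   0.4 -68.7] rail xy [-88.8 -38.1]
blue 1412 (array([ 556.5, -129.6]), array([17.6, 74.2]), 3.06) tool [  81.7  115.5 -168.7] rail xy [  11.5 -152.9]
scene 10.775 [403.2   5.8 110.3] yaw -97.02 F [-0.5  1.   0.1] 13.9
red 465 (array([473.2,  -2.4]), array([72.3, 65.4]), 83.62) tool [ 81.4  -0.7 -70.4] rail xy [-87.  -37.1]
green 401 (array([ 521.7, -123.6]), array([66.7, 64.2]), 82.41) tool [  81.8  113.7 -133.4] rail xy [ -23.7 -151.3]
blue 514 (array([ 583.4, -132. ]), array([68.3, 66.4]), 82.06) tool [  81.9  114.5 -195.7] rail xy [  38.5 -151.9]
```

View pics/wrist6.png

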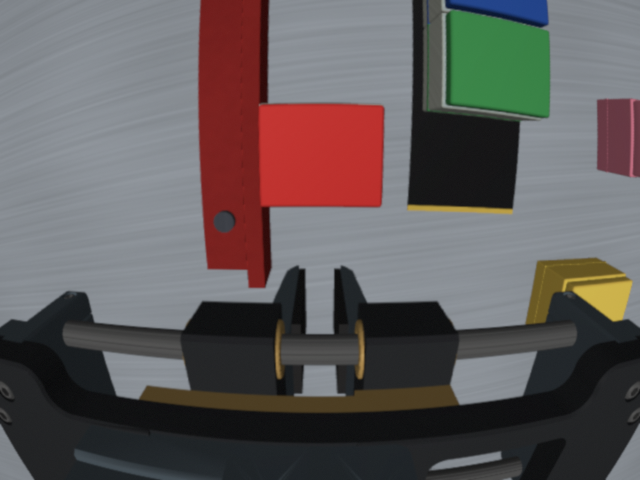

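>>> arm_command(
  increments=[
    [3, 0, 0, 0.2, -0.7],
    [6, 0, 0, 0.2, -0.7],
    [8.4, 0, 0, 0.2, -0.7],
    [8.4, 0, 0, 0.2, -0.7],
    [8.4, 0, -0.5, 0.2, -0.7],
    [8.4, 0, -1, 0.2, -0.7],
    [8.4, 0, -1.5, 0.2, -0.7],
    [8.4, 0, -1.8, 0.2, -0.7],
    [8.4, 0, -2.1, 0.2, -0.7],
    [8.4, 0, -2.4, 0.2, -0.7],
    [8.4, 0, -2.7, 0.2, -0.7],
    [8.4, 0, -3.1, 0.2, -0.7],
    [8.4, 0, -3.5, 0.2, -0.7],
    [8.4, 0, -3.9, 0.2, -0.7],
    [8.4, 0, -4.3, 0.2, -0.7],
    [8.4, 0, -4.7, 0.2, -0.7],
    [8.4, 0, -5.1, 0.2, -0.7],
    [8.4, 0, -5.5, 0.2, -0.7],
    [8.4, 0, -5.9, 0.2, -0.7],
    [8.4, 0, -6.3, 0.2, -0.7],
  ],
)

```text
time: 13.28
position: [465.9, -2.2, 26.3]
eef_rot: [-0.043, 0.706, -0.046, -0.705]
contact_force: [-2.5, -1.7, -1.6]
opening: 13.7
```

```bash
python3 look.py 7 wrist
```

```text
wrist 13.325 [466.7  -2.3  26.4] yaw -97.23 F [-1.7 -0.1 -1.3] 13.3
red 30055 (array([514.1,  -8.9]), array([72.9, 63.6]), 82.85) tool [ -2.5   0.6 -47.9] rail xy [-45.6 -38.4]
blue 12932 (array([ 582.6, -132. ]), array([74. , 58.9]), 82.61) tool [  -1.9  114.1 -131.3] rail xy [  37.7 -152. ]
```

View pics/wrist7.png

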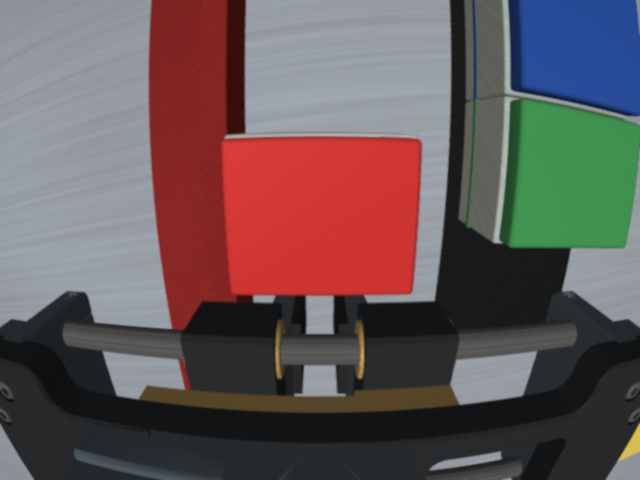

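>>> arm_command(
  increments=[
    [0, 0, -0.3, 0, -0.7],
    [0, 0, -0.7, 0, -0.7],
    [0, 0, -1.2, 0, -0.7],
    [0, 0, -1.7, 0, -0.7],
    [0, 0, -2.2, 0, -0.7],
    [0, 0, -2.7, 0, -0.7],
    [0, 0, -3.2, 0, -0.7],
    [0, 0, -3.7, 0, -0.7],
    [0, 0, -4.2, 0, -0.7],
    [0, 0, -4.7, 0, -0.7],
    [0, 0, -5.2, 0, -0.7],
    [0, 0, -5.7, 0, -0.7],
    [0, 0, -6.2, 0, -0.7],
    [0, 0, -6.7, 0, -0.7],
    [0, 0, -7.2, 0, -0.7],
    [0, 0, -7.7, 0, -0.7],
    [0, 0, -8.2, 0, -0.7],
    [0, 0, -8.7, 0, -0.7],
    [0, 0, -9.2, 0, -0.7],
    [0, 0, -9.5, 0, -0.7],
  ],
)

```text
time: 15.82
position: [561.2, -14.3, 26.6]
eef_rot: [-0.043, 0.706, -0.046, -0.705]
contact_force: [-2.9, 0.8, 0.9]
opening: 13.5
```

```bash
python3 look.py 8 wrist scene
```

```text
wrist 15.875 [561.5 -14.4  26.6] yaw -97.23 F [-0.1  0.2 -0.8] 13.7
red 29876 (array([609.4, -21. ]), array([72.8, 63.5]), 82.73) tool [ -2.3   0.6 -48.3] rail xy [ 50.4 -38.5]
blue 15196 (array([ 582.7, -131.5]), array([73.1, 64.2]), 82.43) tool [ -1.9 113.6 -35.7] rail xy [  37.8 -151.5]
scene 15.925 [561.5 -14.3  26.6] yaw -97.23 F [-0.2  0.8  0.6] 13.7
red 559 (array([611.3, -20.6]), array([73. , 67.2]), 79.96) tool [ -2.2  -0.  -50.2] rail xy [ 52.3 -37.8]
green 287 (array([ 519.8, -129.7]), array([53.6, 62.2]), 85.99) tool [ -2.  119.7  26.8] rail xy [ -24.9 -157.6]
blue 509 (array([ 584.3, -132.3]), array([69.2, 65.7]), 81.2) tool [ -1.9 114.2 -37.5] rail xy [  39.5 -152.1]
```

View pics/wrist8.png

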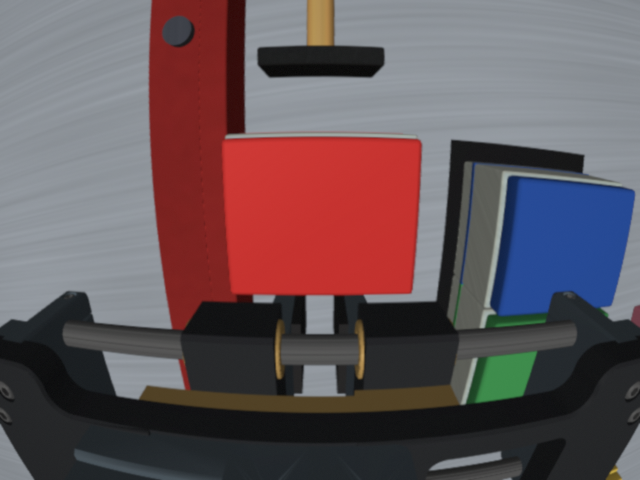

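```bash
cat > gap.py <<'E'
from h import *
p=camera_params("wrist");im,d=get_image("wrist");W=cloud("wrist",d,p);o=observe()
D=W[...,:2]-[564.2,23.5];X=D@[.9921,-.1253];Y=D@[.1253,.9921];Z=W[...,2]
sel=(Y>-60)&(Y<-16)&(Z>15)&(Z<48)&(X>88)&(X<150)
for lo,hi in((15,22),(22,29),(29,36),(36,40),(40,48)):
    t=sel&(Z>lo)&(Z<hi); print(lo,t.sum(),np.round(np.percentile(X[t],[2,25,50,75,98]),1) if t.sum()>5 else "")
# tin far side
t=(Y>-70)&(Y<-6)&(Z>40)&(Z<62)&(X>0)&(X<140)&(abs(Y+38)<20)
t2=t&(im.astype(int).sum(2)<120); print("dark",np.round(np.percentile(X[t2],[2,50,98]),1) if t2.sum()>5 else 0)
t3=(abs(Y+38)<28)&(Z>50)&(Z<62); print("tin X", np.round(np.percentile(X[t3],[1,2,98,99]),1))
print(o["time"],o["position"],o["contact_force"])
E
python3 gap.py
```

```text
15 239 [110.7 110.9 111.  111.1 111.4]
22 438 [110.8 111.  111.2 130.  143.8]
29 1394 [110.9 122.7 129.3 136.1 142.8]
36 212 [110.7 110.9 111.  111.1 111.3]
40 2210 [111.  112.5 114.5 116.6 118.5]
dark [  7.  113.1 118. ]
tin X [18.8 20.2 81.7 82.3]
15.975 [561.40492864 -14.31694787  26.69155126] [ 0.11074716 -0.52192332  0.54856095]
```

>>> arm_command(
  increments=[
    [0, 0, -0.3, 0, -0.7],
    [0, 0, -0.6, 0, -0.7],
    [0, 0, -0.9, 0, -0.7],
    [0, 0, -1.2, 0, -0.7],
    [0, 0, -1.5, 0, -0.7],
    [0, 0, -1.8, 0, -0.7],
    [0, 0, -2.1, 0, -0.7],
    [0, 0, -2.3, 0, -0.7],
    [0, 0, -2.5, 0, -0.7],
    [0, 0, -2.6, 0, -0.7],
  ],
)

```text
time: 17.23
position: [587.3, -17.6, 26.7]
eef_rot: [-0.043, 0.707, -0.046, -0.705]
contact_force: [-1.8, 0.1, -0.9]
opening: 13.5
```

```bash
python3 gap.py; python3 look.py 9 wrist
```

```text
15 28 [148.8 149.  149.2 149.2 149.5]
22 420 [110.9 121.6 134.8 145.9 149.2]
29 1799 [120.  127.3 135.5 143.9 149.4]
36 68 [148.7 149.1 149.4 149.7 150. ]
40 2629 [109.  111.8 114.2 116.5 118.6]
dark [ 31.5 113.8 118.2]
tin X [ 44.9  46.2 107.7 108.3]
17.275 [587.39540715 -17.60614409  26.75452007] [-1.56847598  0.06462914 -1.48225599]
wrist 17.325 [587.4 -17.6  26.8] yaw -97.23 F [-1.1  0.9 -1.5] 13.4
red 29832 (array([635.4, -24.3]), array([72.7, 63.8]), 82.63) tool [ -2.1   0.6 -48.5] rail xy [ 76.6 -38.5]
blue 8861 (array([ 593.5, -133.2]), array([73.1, 43. ]), 82.5) tool [ -1.8 113.9 -20.6] rail xy [  48.7 -151.8]
```

View pics/wrist9.png

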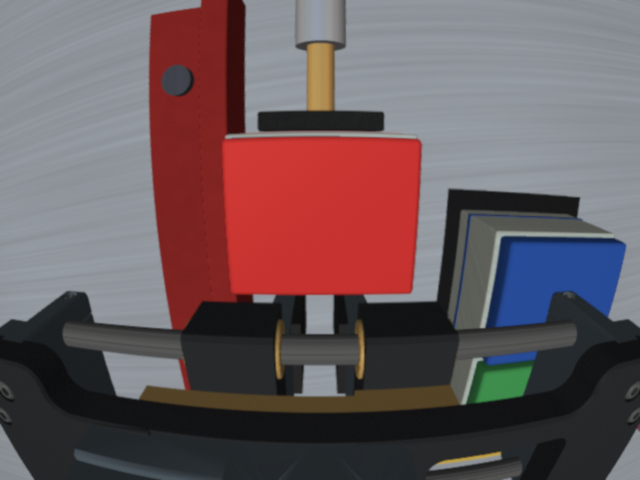

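>>> arm_command(
  increments=[
    [0, 0, -0.15, 0, -0.7],
    [0, 0, -0.3, 0, -0.7],
    [0, 0, -0.45, 0, -0.7],
    [0, 0, -0.6, 0, -0.7],
    [0, 0, -0.75, 0, -0.7],
    [0, 0, -0.85, 0, -0.7],
    [0, 0, -0.9, 0, -0.7],
  ],
)

```text
time: 18.2
position: [594.4, -18.5, 26.8]
eef_rot: [0.043, -0.705, 0.046, 0.706]
contact_force: [-14.5, 0.6, 11.7]
opening: 13.7
```

```bash
python3 gap.py; python3 look.py 10 wrist side
```

```text
15 18 [148.9 149.  149.2 149.3 149.5]
22 255 [126.9 135.1 142.7 148.8 149.2]
29 1460 [126.3 132.  138.6 145.2 149.5]
36 67 [148.7 149.1 149.5 149.7 150. ]
40 2631 [116.2 118.2 120.5 122.9 125. ]
dark [ 38.7 120.2 124.5]
tin X [ 52.   53.5 114.9 115.5]
18.25 [594.41841002 -18.52477677  26.80252423] [-12.98688105   0.73247022   9.78828603]
wrist 18.3 [594.4 -18.5  26.8] yaw -97.22 F [-13.4   1.5  10.4] 13.9
red 29820 (array([642.5, -25.1]), array([72.8, 63.7]), 82.71) tool [ -2.3   0.5 -48.6] rail xy [ 83.8 -38.4]
blue 7068 (array([ 597.1, -133.6]), array([73.2, 36.5]), 83.16) tool [ -1.8 113.9 -17.2] rail xy [  52.3 -151.7]
side 18.35 [594.4 -18.5  26.8] yaw -97.22 F [-13.1   0.7  10.1] 13.3
green 588 (array([ 518.9, -125.2]), array([73.5, 62. ]), 80.27) tool [ -1.8 115.4  61.5] rail xy [ -26.3 -153.2]
blue 577 (array([ 583.4, -134.1]), array([73.6, 63.2]), 82.32) tool [ -1.8 116.1  -3.6] rail xy [  38.8 -153.9]
```

View pics/wrist10.png

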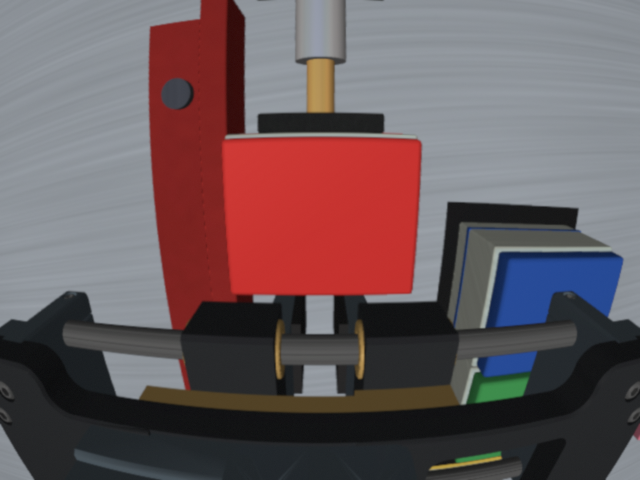

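>>> arm_command(
  increments=[
    [-0.05, 0, -0.2, 0, -0.7],
    [-0.08, 0, -0.3, 0, -0.7],
    [-0.08, 0, -0.4, 0, -0.7],
    [-0.08, 0, -0.45, 0, -0.7],
  ],
)

```text
time: 18.85
position: [597.5, -18.9, 27.1]
eef_rot: [0.043, -0.704, 0.046, 0.707]
contact_force: [-8.1, 0.5, -2.1]
opening: 14.1
```

```bash
python3 gap.py; python3 look.py 11 wrist
```

```text
15 12 [149.1 149.2 149.3 149.3 149.4]
22 224 [129.6 136.2 142.4 148.7 149.1]
29 1287 [129.4 134.5 140.2 146.1 149.5]
36 53 [148.9 149.2 149.5 149.7 150. ]
40 2636 [119.4 121.4 123.7 126.  128.1]
dark [ 41.9 123.3 127.7]
tin X [ 55.2  56.7 118.1 118.7]
18.9 [597.52021006 -18.92866656  27.0689178 ] [-7.36873633  0.06239787 -2.49687004]
wrist 18.95 [597.5 -18.9  27.1] yaw -97.22 F [-6.4  0.6 -2.2] 13.8
red 29823 (array([645.6, -25.5]), array([72.8, 63.9]), 82.73) tool [ -2.1   0.5 -48.6] rail xy [ 86.9 -38.4]
blue 6276 (array([ 598.8, -133.8]), array([73.1, 33.5]), 83.27) tool [ -1.6 113.8 -15.7] rail xy [  54.  -151.7]
```

>>> arm_command(
  increments=[
    [0, 0, -0.14, 0, -0.7],
    [0, 0, -0.16, 0, -0.7],
  ],
)

```text
time: 19.2
position: [597.4, -18.9, 26.8]
eef_rot: [0.043, -0.703, 0.046, 0.708]
contact_force: [-10.6, 0.4, 6.2]
opening: 13.7
```

```bash
python3 gap.py|sed -n 5,9p
```

```text
40 2629 [119.4 121.4 123.7 126.  128.1]
dark [ 41.9 123.3 127.7]
tin X [ 55.3  56.7 118.1 118.6]
19.25 [597.41968322 -18.90339716  26.85364473] [-10.62511165   0.58176602   4.63837559]
```

>>> arm_command(
  increments=[
    [0, 0, 0.05, 0, -0.7],
    [0, 0, 0.15, 0, -0.7],
    [0, 0, 0.25, 0, -0.7],
    [0, 0, 0.35, 0, -0.7],
    [0, 0, 0.45, 0, -0.7],
    [0, 0, 0.55, 0, -0.7],
    [0, 0, 0.65, 0, -0.7],
    [0, 0, 0.75, 0, -0.7],
    [0, 0, 0.85, 0, -0.7],
    [0, 0, 1.0, 0, -0.7],
    [0, 0, 1.3, 0, -0.7],
    [0, 0, 2, 0, -0.7],
    [0, 0, 3, 0, -0.7],
    [0, 0, 3.5, 0, -0.7],
    [0, 0, 3.5, 0, -0.7],
  ],
)

```text
time: 21.12
position: [562.2, -14.4, 27.2]
eef_rot: [0.043, -0.703, 0.046, 0.708]
contact_force: [0.7, -1.0, -0.2]
opening: 13.5
```

```bash
python3 gap.py; python3 look.py 12 wrist scene side
```

```text
15 0 
22 136 [126.1 130.7 136.6 141.1 144.8]
29 989 [125.1 129.4 134.1 138.8 143.5]
36 0 
40 1775 [115.4 116.9 118.6 120.2 121.8]
dark [  7.1 116.5 121.2]
tin X [ 19.9  21.3 111.1 111.8]
21.175 [562.69806999 -14.5061866   27.17287586] [0.22188991 0.28977228 0.14364271]
wrist 21.225 [562.9 -14.5  27.2] yaw -97.21 F [0.8 0.3 0.1] 13.5
red 32529 (array([641.2, -25. ]), array([72.8, 60.4]), 82.97) tool [ -2.3   0.6 -78.9] rail xy [ 82.5 -38.5]
blue 14904 (array([ 582.4, -131.8]), array([73.4, 64.7]), 82.41) tool [ -1.6 113.9 -34. ] rail xy [  37.5 -151.8]
scene 21.275 [563.  -14.6  27.1] yaw -97.22 F [-0.2 -0.2  0.7] 13.4
red 572 (array([642.8, -25. ]), array([71. , 64.5]), 81.54) tool [ -2.4   0.3 -80.4] rail xy [ 84.1 -38.3]
green 288 (array([ 520.7, -129.5]), array([54., 64.]), 86.13) tool [ -1.2 119.4  27.6] rail xy [ -24.  -157.2]
blue 513 (array([ 584.7, -132.1]), array([69.1, 66.6]), 82.82) tool [ -1.7 113.9 -36.3] rail xy [  39.8 -151.8]
side 21.325 [563.  -14.5  27.1] yaw -97.22 F [-0.1  0.3  0.3] 13.9
red 280 (array([652.3, -27.4]), array([77.1, 39.5]), 85.59) tool [ -2.5   1.5 -90.2] rail xy [ 93.8 -39.5]
green 589 (array([ 519.2, -126.7]), array([72.9, 61.5]), 81.8) tool [ -1.3 116.8  29.4] rail xy [ -25.8 -154.7]
blue 581 (array([ 583.3, -134.2]), array([75.4, 61.8]), 81.13) tool [ -1.7 116.2 -35.2] rail xy [  38.7 -154.1]
```

View pics/wrist12.png

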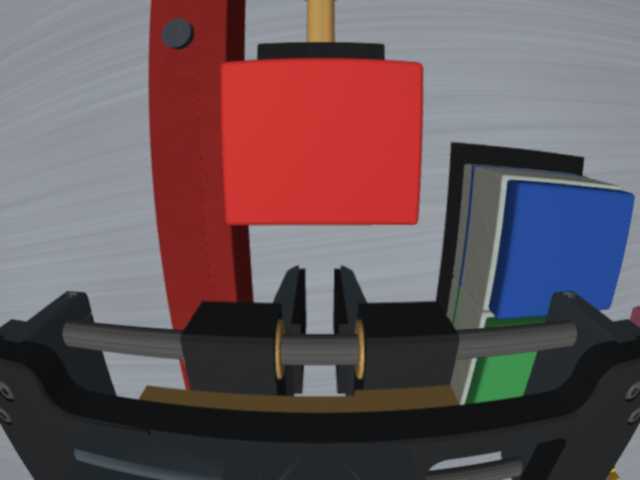

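>>> arm_command(
  increments=[
    [0, 0, 0.5, 0, -0.7],
    [-3, 0, 0.5, 0, -0.7],
    [-8, 0, 0.5, 0, -0.7],
    [-8, 0, 0.5, 0, -0.7],
    [-8, 0, 0.5, 0, -0.7],
    [-8, 0, 0.5, 0, -0.7],
  ],
)

```text
time: 22.08
position: [557.8, -13.6, 106.1]
eef_rot: [0.043, -0.703, 0.046, 0.709]
contact_force: [-0.7, 0.1, 0.4]
opening: 13.6
```

```bash
python3 look.py 13 wrist scene side
```

```text
wrist 22.125 [557.9 -13.6 106.1] yaw -97.22 F [ 0.9  0.1 -0.1] 14.1
red 13195 (array([640.9, -25. ]), array([72.4, 60.2]), 82.7) tool [ 76.4   0.6 -84.4] rail xy [ 82.2 -38.5]
blue 9195 (array([ 584.4, -132. ]), array([72.9, 59.5]), 82.14) tool [ 77.2 113.8 -41.8] rail xy [  39.5 -151.7]
scene 22.175 [558.  -13.6 106.2] yaw -97.22 F [ 0.3 -0.  -0.1] 13.6
red 574 (array([642.3, -24.8]), array([70.7, 63.5]), 83.29) tool [ 76.5   0.2 -85.6] rail xy [ 83.5 -38.1]
green 428 (array([ 520.5, -123.1]), array([66.7, 66.3]), 80.24) tool [ 77.8 113.   22.8] rail xy [ -25.  -150.9]
blue 509 (array([ 584.4, -132.1]), array([69. , 63.2]), 81.36) tool [ 77.3 113.9 -41.7] rail xy [  39.5 -151.8]
side 22.225 [558.2 -13.6 106.4] yaw -97.21 F [ 0.2  0.5 -1. ] 13.7
red 302 (array([638. , -41.6]), array([45.8, 65.4]), 88.39) tool [ 76.8  17.4 -83.3] rail xy [ 81.4 -55.3]
green 595 (array([ 519.2, -125.8]), array([72.2, 61.8]), 82.71) tool [ 78.  115.9  23.9] rail xy [ -25.9 -153.8]
blue 578 (array([ 583.4, -134.1]), array([75.3, 63. ]), 81.05) tool [ 77.5 116.  -40.8] rail xy [  38.8 -153.9]
```

View pics/wrist13.png

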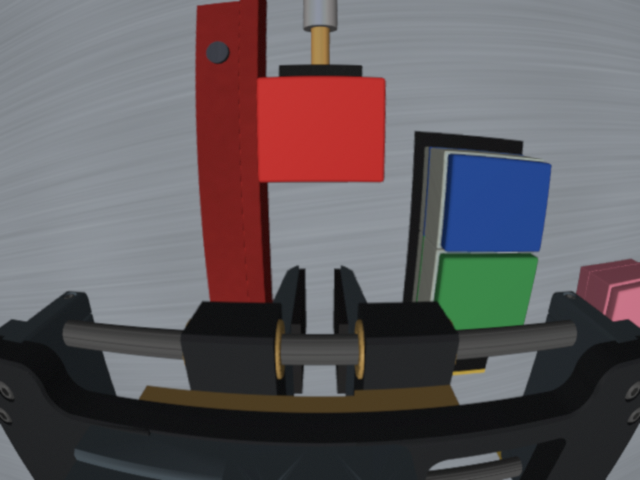

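View pics/scene13.png

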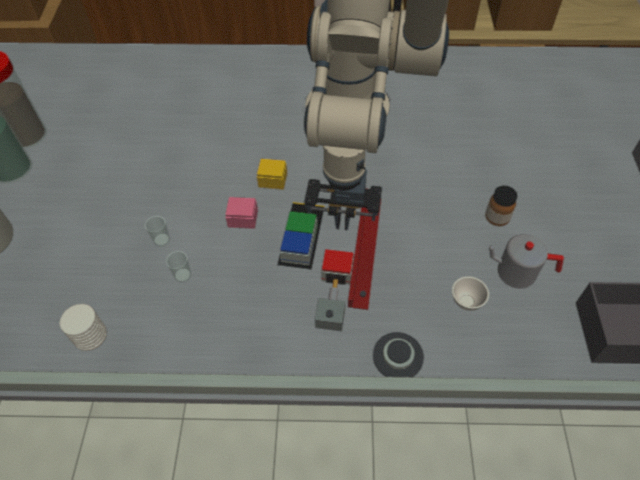

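```bash
python3 -c "
from workcell import *
print(sign_off())"
```

```text
the job is handed in; nothing more can be done
None
```

The red tin is lying flat along the rail and touching the buffer, the gripper is clear, and the job is handed in at about 22 s. There was one lapse: seating the tin against the rail pressed harder than I meant.

**Pushing out:** I pushed the tin straight out of the row from behind with both fingertips, about 90 mm, until it was well clear. I then pushed it on until it was flat on the rail.

**The lapse:** When the tin met the rail, the wrist force rose to about 24 N for roughly a quarter of a second. I backed off straight away.

**Against the buffer:** I slid the tin along the rail from behind, using about 2–3 N, then pushed into the buffer. By the camera the buffer gave about 9.5 mm. The force along the rail was 7–11 N by then, with a short peak of 14.5 N on the way in. I then drew back slowly.

**Last checks:**
- **Red tin:** the wrist camera puts its centre about 38.5 mm from the rail (38 mm is flat), at the rail's angle. When I let go, the spring slid the tin back about 4 mm. The buffer is still compressed by about 3.5 mm, so they are still touching.
- **Other tins:** the green and blue tins are where they started, to within about 2 mm of camera error.
- **Bystanders:** they look undisturbed in the scene picture; I did not measure them.
- **Cameras:** the scene and side views differ by 2–4 mm, so I relied on the wrist view for the fine measurements. The side view of the red tin was partly hidden at the end.

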